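# Show what to scrap and where

## Robot

A 6-joint arm with a two-finger parallel gripper is mounted at the origin on the work surface. World frame = base frame: x ahead of the robot, y to its left, z up, the work surface at z = 0. Lengths are in mm, angles in rad, forces in N, time in s.
With the tool pointing down it reaches from about 400 to 925 mm from the base axis. Payload 12.5 kg.
Tool frame: the origin (TCP) lies between the finger pads, 19 mm behind the fingertips; this is the grasp point; z points along the fingers, y is the line along which they close (so a half turn about z gives the same grasp; the last joint's range is limited). The gripper opens to 95 mm and grips with 3 to 60 N. Pads are 20 mm wide; open, the fingers measure 119 mm over their backs; the gripper's body (75 mm by 180 mm) begins 59 mm behind the grasp point.
Start: joints at [1.003, 0.491, 1.559, -0, 1.092, -0.106], TCP at [278.461, 559.557, 233.461] pointing down, gripper open.
Joint ranges: [-3.1, 3.1], [-0.84, 2.19], [0.05, 2.79], [-1.13, 4.28], [0.06, 2.93], [-2.69, 2.69]. Speed limits (rad/s): [2.22, 2.22, 2.79, 3.14, 3.14, 3.14].

## Interface

Orientations are given as [roll, pitch, yaw] about the fixed x, y, z axes, in that order (R = Rz(yaw) Ry(pitch) Rx(roll)).
In Python, from cell import env, optics gives the robot as it stands.
- The arm moves only by the tool step_arm, never from a script. Its argument "moves" is a list of rows, each an object of numbers: "tx", "ty", "tz": the shift along the tool's x, y, z in mm; "roll": the turn about the tool's z in rad. In form: [{"tx": .., "ty": .., "tz": .., "roll": ..}, ...]. A call has 1 to 12 rows; each row is the pose to reach, as a shift and turn from the pose commanded when the call began, along the tool's axes at that moment; what a row does not reach only later rows make up. A row lasts 1/12 s, in which the tool goes at most 41.7 mm and 7.16 degrees, less where a joint would pass 70% of its speed; a pose out of reach is approached as far as the arm can. A call with a gripper value outside its range is refused whole. "grip" is the finger opening in mm, from 0 to 95.1, set as the call begins (left out, the last holds). The fingers move at their own pace and stop on an object; the grip force is fixed at half the most. Time passes only in rows, so rows that repeat a pose let the fingers close. It gives the time, the measured TCP pose, the force, the opening and the grip force at its end, in the units of the state.
- env.state(): the state, without advancing time (a new reading comes with each control period).
- optics.read_camera(name): name is "scene" or "top" or "wrist"; returns a dict with "pixels" (480x640x3 uint8, blue, green, red), "mtx" (3x3 intrinsics, pixels), "dist" ([k1, k2, p1, p2, k3] as OpenCV has them; the pictures are not rectified), "view" (4x4, takes a point from world to camera coordinates). Camera axes: x right, y down, z forward; pixel columns grow to the right and rows downward; lengths in mm; the calibration is good to about 2 mm. A picture is of the moment at which its call begins. There is no depth.
- env.job_done(): hands the job in; it is judged then, once.
The state is a dict: "t": time; "joints": joint angles; "qvel": joint speeds; "tau": joint torques, N m; "eef_pos": TCP position; "tcp_rot": TCP orientation; "ft_force": force on the tool from outside, world axes, zero at the start; "moment": the same for the moment, N m; "opening": opening from 0.0 (shut) to 1.0 (fully open); "grip_force": force on a finger pad.
Only numpy, scipy, OpenCV 4.12 (cv2) and the standard library are available. Lean on these libraries where they do the work, as an engineer would, in place of code of your own. Each camera call takes 0.05 s, during which the arm holds its last target. There are 200 camera calls.

## Task

Show the apprentice what to scrap and where: hook the fingertips behind the top of the scrap bin's front panel, without gripping it, draw the bin fully open towards you and let go of it there. Then point straight down at the cracked fuse carrier whose finger grip has snapped off, staying still two or three centimetres above it for two seconds without touching it, and after that point in the same way down at the middle of the bin's open mouth for two seconds. Touch nothing but the bin, and do not come down over the carrier that still has its grip.

Things in the scene. Friction and masses are not known exactly. Their poses are not given: they have to be found in the camera images.
- bin_housing: Fixed grey sheet-steel housing of the scrap bin. Origin on the bench, below the hinge axis, mid-width; x from its open front (which faces the robot) to the rear wall at x = 178 mm, y along the hinge, z up. 226 mm wide, 200 mm high. A flat hood at the top covers x = 55 to 178 mm; between the shut bin's front panel and the hood is a slot 50 mm (x) by 200 mm (y), open to above.
- scrap_bin (a joint): Tilt (rad) of the steel bin in the housing about the housing's y axis, at x = 0 and 14 mm above the bench: 0 upright and shut, 0.64 fully open on its stop, top leaning to the robot. Starts at 0 to 0.12. Stiff hinge: stays where left; 5 to 9 N at the top pulls it. The bin is an about 0.9 kg wedge, 155 mm deep, 186 mm high in front, 88 behind: its mouth is under the hood when shut, level when open.
- bin_lip (a point): Top edge of the inner skin folded back behind the bin's front panel, mid-width and mid-thickness, 186 mm from the hinge axis (200 mm above the bench when shut); tilts with the bin: x into the bin, z up along the panel. The skin is 4 mm thick (inner face at x = +2 mm), 206 mm wide, 90 mm deep, the outer sheet 2 mm thick in front of it, its edge 2 mm higher. Free space behind: pull here.
- open_mouth (a point): Where the middle of the bin's mouth lies once the bin is fully open: a point fixed to the housing (it does not tilt), 170 mm above the bench, 30 mm in front of the hinge axis, in the plane of the mouth; axes as the housing's. The open mouth reaches about 75 mm from it towards the robot, 80 mm towards the hood and 100 mm to each side.
- broken_carrier: Grey moulded fuse carrier lying on the bench, cracked, its finger grip snapped off: a block 78 x 42 x 29 mm (x, y, z) with a copper blade at each end (109 mm over all) and on top only a jagged stub of the grip, 16 mm long at the -x end, up to 44 mm above the bench. Origin: middle of its underside, x along it, z up.
- whole_carrier: The other cracked grey carrier, the same block and blades, but with its finger grip whole: a rib along x with a wider bar on top, 60 mm long, 60 mm high over all. Origin: middle of its underside, x along it, z up.
- end_cap: Nickel-plated end cap, a plain round cup 18 mm across and 16 mm high, lying between the two carriers. Origin: middle of its underside.
- spring_clip: Steel spring clip, U-shaped, about 24 x 16 x 21 mm. Origin: middle of its underside.
- lens: Green glass indicator lens, a dome 26 mm across and 16 mm high. Origin: middle of its underside.
- fuse_link: Square white ceramic fuse link 56 x 31 x 31 mm with a copper blade at each end (90 mm over all). Origin: middle of its underside.
- screwdriver: Screwdriver 190 mm long, lying along its x. Origin: about mid-length, at the bench.
Things that resemble listed ones, but are neither listed nor needed, are in the scene too. What is shaped like the whole_carrier but green is not meant.

How it is judged:
By the outcome, as a careful person would: the job done as asked, in the order asked, and still so for the second after the job is handed in, with the robot touching nothing.
It also fails if it takes over 58 s, if anything falls off the work surface, if the arm or the gripper's body presses on something with over 40 N, if the wrist force passes 120 N, or if a joint passes its speed limit or range.

## Working session

There is one attempt and no reset: what is moved stays moved. The work goes in short steps, Python scripts to look and compute and a tool call to move; the robot and the scene stay as the last step left them, time stands still between calls to the robot, and variables do not carry over. Pictures are saved under pics/ and viewed, at most 10 in all, crops included, and the job is handed in when it is done.

Besides the shell and the picture viewer there is one more tool, called after "Emit:" by a JSON object that holds its "name" and its "arguments", one argument or row to a line. step_arm: Moves the arm, as the interface text tells. Its arguments: {"type":"object","properties":{"moves":{"type":"array"},"grip":{"type":"number"}},"required":["moves"]}

```bash
mkdir -p pics; ls; python3 - <<'E'
from cell import env, optics
import cv2,pickle
d={}
for n in("scene","top","wrist"):
    c=optics.read_camera(n); d[n]=c; cv2.imwrite(f"pics/{n}0.png",c["pixels"]); 
pickle.dump(d,open("cams.pkl","wb"))
print(env.state())
E
```

```text
pics
{'t': 0.15, 'joints': array([ 1.00339197e+00,  4.91412486e-01,  1.55927303e+00,  1.76675807e-05,
        1.09165970e+00, -1.05594338e-01]), 'qvel': array([-0.00041659, -0.00051749, -0.0022348 ,  0.00023232, -0.00069031,
        0.00016298]), 'tau': array([ 2.77176550e-03, -6.12899923e+01, -2.58283103e+01,  6.92801666e-02,
        4.73144883e-02, -1.17416330e-04]), 'eef_pos': array([278.38154468, 559.42992969, 233.01387062]), 'tcp_rot': array([-3.14084593e+00, -9.49034447e-05,  2.67977444e+00]), 'ft_force': array([ 0.37289713, -0.31134899, -0.16016961]), 'moment': array([-0.08083253, -0.06075242, -0.00953178]), 'grip_force': 0.0, 'opening': 1.0009797271082037}
```

View pics/scene0.png

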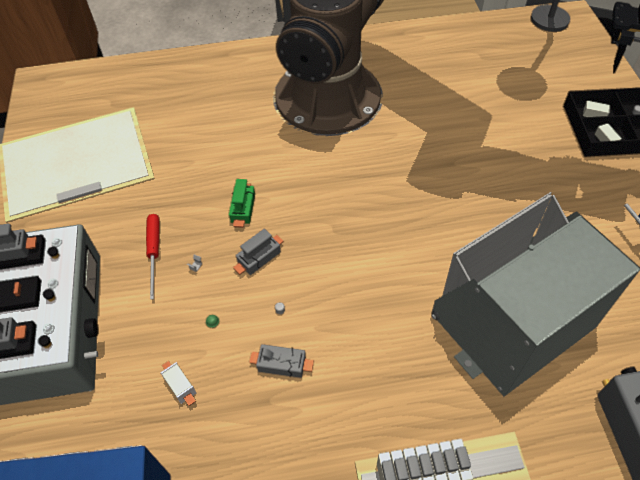

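View pics/top0.png

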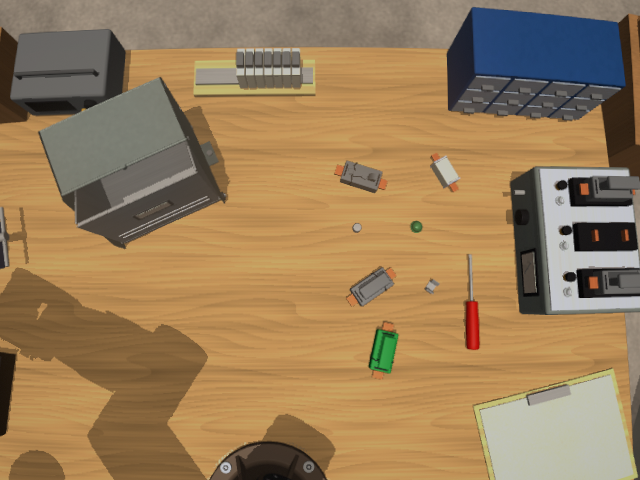

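The scene view shows carriers at (258,252) and (282,360), and a green one at (241,202). The top view shows them at (372,286), (361,177) and (384,350). The one at top (361,177) looks like the broken carrier. The bin is at about (130,165) in the top view. I'll check with close crops.

```bash
python3 - <<'E'
import cv2,pickle,numpy as np
d=pickle.load(open("cams.pkl","rb"))
t=d["top"]["pixels"];s=d["scene"]["pixels"]
r=lambda im,x,y,w,h,k:cv2.resize(im[y:y+h,x:x+w],None,fx=k,fy=k,interpolation=cv2.INTER_CUBIC)
a=np.hstack([r(t,325,150,75,55,5),r(t,335,255,75,55,5)])
b=np.hstack([r(s,245,330,75,55,5),r(s,225,222,75,55,5)])
cv2.imwrite("pics/car.png",np.vstack([a,b]))
cv2.imwrite("pics/bin.png",r(t,35,75,200,150+25,4)[:600*2][:, :])
im=r(t,35,75,200,175,3.4); cv2.imwrite("pics/bin.png",im); print(im.shape)
im=r(s,425,180,215,220,2.7); cv2.imwrite("pics/bins.png",im); print(im.shape)
for n in d: print(n,np.linalg.inv(d[n]["view"]).round(2).tolist(),d[n]["mtx"].tolist(),d[n]["dist"])
E
```

```text
(595, 680, 3)
(594, 580, 3)
scene [[0.17, 0.81, -0.57, 1079.13], [0.99, -0.15, 0.08, -171.11], [-0.01, -0.57, -0.82, 1000.13], [0.0, 0.0, 0.0, 1.0]] [[617.6912729436698, 0.0, 326.7915445871772], [0.0, 617.6912729436698, 233.37177621489866], [0.0, 0.0, 1.0]] [-0.04104527  0.          0.          0.          0.        ]
top [[-0.01, -0.99, 0.14, 382.03], [-1.0, 0.01, -0.02, -76.5], [0.02, -0.14, -0.99, 882.24], [0.0, 0.0, 0.0, 1.0]] [[439.0855764866148, 0.0, 315.41179188883206], [0.0, 439.0855764866148, 244.38584807963545], [0.0, 0.0, 1.0]] [-0.0799698  0.         0.         0.         0.       ]
wrist [[0.45, 0.86, 0.23, 213.82], [0.9, -0.43, -0.12, 590.6], [-0.0, 0.26, -0.97, 383.72], [0.0, 0.0, 0.0, 1.0]] [[430.88778293701375, 0.0, 323.0384974011478], [0.0, 430.88778293701375, 236.33855154850892], [0.0, 0.0, 1.0]] [-0.08925262  0.          0.          0.          0.        ]
```

View pics/car.png

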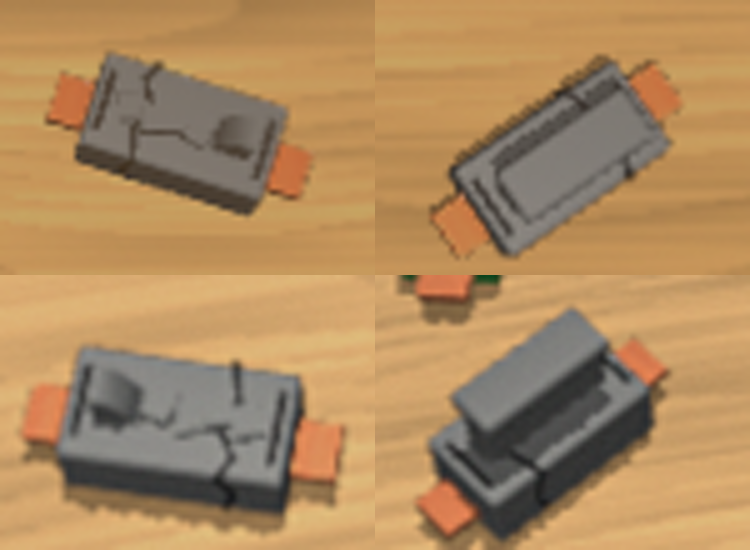

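View pics/bin.png

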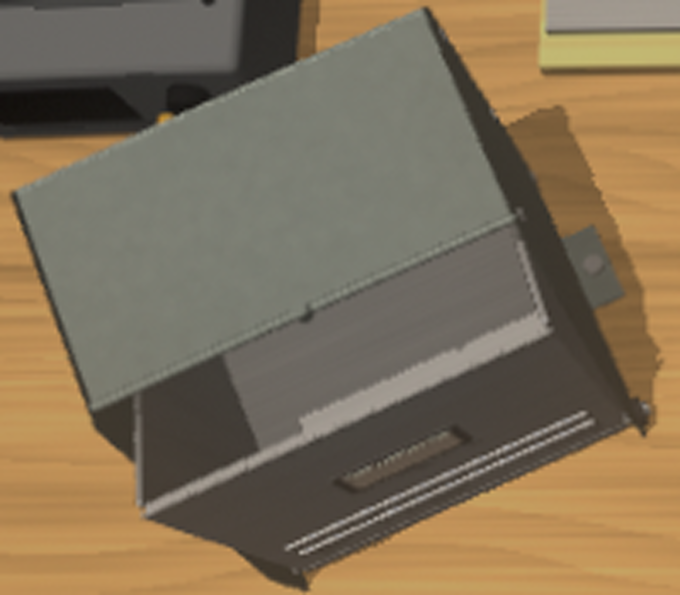

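View pics/bins.png

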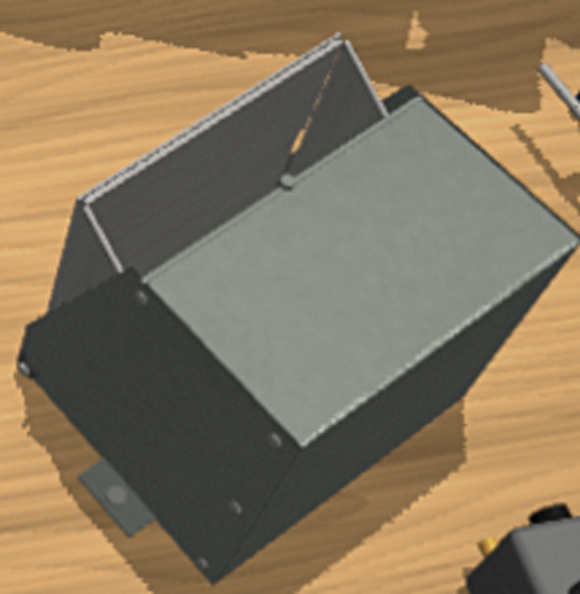

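The left carrier in the crop, at top (361,177), has only a stub, so it is the broken one. The one at top (372,286) has its grip whole, and the green one is excluded. The bin's hood corners and lip ends read clearly in both crops, so I'll fit the poses from them.

```bash
cat > h.py <<'E'
import cv2,pickle,numpy as np
from scipy.optimize import least_squares
def proj(c,P):
    P=np.atleast_2d(P).astype(float); V=c["view"]
    return cv2.projectPoints(P,cv2.Rodrigues(V[:3,:3])[0],V[:3,3],c["mtx"],c["dist"])[0][:,0]
def crop(p,k,x,y): return (np.array(p,float)+.5)/k-.5+[x,y]
def yawT(x,y,a,P): 
    P=np.atleast_2d(P);c,s=np.cos(a),np.sin(a)
    return np.c_[x+c*P[:,0]-s*P[:,1],y+s*P[:,0]+c*P[:,1],P[:,2]]
def lip(th,P): # bin-lip coords (hinge origin, x into bin,z up panel) -> housing
    P=np.atleast_2d(P); c,s=np.cos(th),np.sin(th)
    return np.c_[c*P[:,0]-s*P[:,2],P[:,1],14+s*P[:,0]+c*P[:,2]]
E
python3 - <<'E'
from h import *
d=pickle.load(open("cams.pkl","rb"));T,S=d["top"],d["scene"]
H=np.array([[178,113,200],[178,-113,200],[55,-113,200],[55,113,200]])
ht=crop([(12,193),(428,8),(520,213),(93,408)],3.4,35,75)
hs=crop([(578,240),(300,445),(145,283),(420,95)],2.7,425,180)
lt=crop([(145,515),(550,328)],3.4,35,75); ls=crop([(340,39),(80,203)],2.7,425,180)
def f(p,full=False):
    x,y,a,th,w=p
    L=yawT(x,y,a,lip(th,[[-3,w,188],[-3,-w,188]])); Hw=yawT(x,y,a,H)
    r=[proj(T,Hw)-ht,proj(S,Hw)-hs,proj(T,L)-lt,proj(S,L)-ls]
    return r if full else np.vstack(r).ravel()
o=least_squares(f,[450,250,.4,.1,105],x_scale=[10,10,.1,.1,5])
print(o.x); [print(r.round(1).tolist()) for r in f(o.x,1)]
x,y,a,th,w=o.x
print("lip",yawT(x,y,a,lip(th,[[0,0,186]])),"open lip",yawT(x,y,a,lip(.64,[[0,0,186]])),"mouth",yawT(x,y,a,[[-30,0,170]]),"hood front",yawT(x,y,a,[[55,0,200]]))
# carrier: block top corners z=29 ; crop 5x
ct=crop([(108,55),(288,108),(265,190),(78,148)],5,325,150)  # top
cs=crop([(80,348),(300,378),(285,487),(60,458)],5,245,330-55)
def g(p,full=False):
    C=yawT(*p,np.array([[-39,21,29],[-39,-21,29],[39,-21,29],[39,21,29]]))
    # top-view: left=+y, up=+x
    C0=C
    r=[proj(T,C0)-TT,proj(S,C0)-SS]
    return r if full else np.vstack(r).ravel()
# stub (-x end) is right in top view => carrier +x is toward +y world. top: -x end right. +y side(left of +x): toward -world x = image down
TT=crop([(250,197),(288,108),(108,55),(78,146)],5,325,150)
SS=crop([(80,348),(60,455),(285,485),(300,378)],5,245,275)
o=least_squares(g,[550,-180,1.3],x_scale=[10,10,.1]);print(o.x);[print(r.round(1).tolist()) for r in g(o.x,1)]
E
```

```text
[5.59314247e+02 1.95219953e+02 4.32149303e-01 2.75026243e-03
 1.04872287e+02]
[[-0.1, -0.7], [0.2, -2.0], [0.4, -0.3], [-0.6, 0.2]]
[[2.1, -1.9], [-0.3, 1.0], [-2.2, -1.1], [0.0, -1.2]]
[[0.2, -1.6], [0.5, -1.4]]
[[-0.1, -2.2], [0.3, -1.7]]
lip [[558.84972623 195.00570478 199.99929655]] open lip [[458.44758629 148.6977311  163.18981097]] mouth [[532.0722165  182.65524874 170.        ]] hood front [[609.25796839 218.25524461 200.        ]]
[ 645.24422593 -189.19908884    1.25857605]
[[2.6, -0.1], [0.7, -1.5], [-0.1, -2.2], [-0.1, -1.4]]
[[0.5, -1.9], [-0.5, -0.4], [0.4, -0.4], [1.5, -2.1]]
```

Housing fit: origin (559,195), yaw 0.432, bin nearly shut. Broken carrier at (645,-189), yaw 1.26. Next I'll check what stands near the start pose and work out the move to above the slot.

```bash
cat >> h.py <<'E'
def shift(st,target,yaw):
    from scipy.spatial.transform import Rotation as R
    M=R.from_euler("xyz",st["tcp_rot"]).as_matrix()
    dy=(yaw-st["tcp_rot"][2]+np.pi)%(2*np.pi)-np.pi
    return (M.T@(np.array(target)-st["eef_pos"])).round(1), round(-dy,3)
E
python3 - <<'E'
from h import *
from cell import env
d=pickle.load(open("cams.pkl","rb"))
print(proj(d["top"],[[278,560,250],[278,560,400]]),proj(d["scene"],[[278,560,250],[278,500,220]]))
print(shift(env.state(),[579.3,204.4,265],.432+np.pi))
E
```

```text
[[-111.33332424  373.24403432]
 [-202.99991895  384.88435924]] [[647.90276882  58.65873745]
 [612.27293425  74.86104547]]
(array([-427.6, -183.8,  -31.9]), np.float64(-0.894))
```

View pics/wrist0.png

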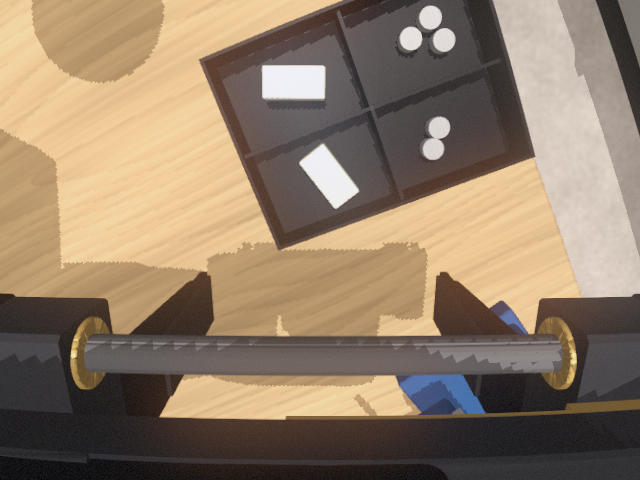

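The wrist view shows a parts tray, with blue handles partly under the gripper at (440,390). I'll triangulate the thin object at top (3,232) / scene (632,210) before crossing that area.

```bash
python3 - <<'E'
from h import *
d=pickle.load(open("cams.pkl","rb"));T,S,W=d["top"],d["scene"],d["wrist"]
for a,b in [((3,212),(628,207)),((3,232),(628,207)),((3,260),(636,215))]:
    f=lambda p:np.r_[proj(T,p)[0]-a,proj(S,p)[0]-b]
    o=least_squares(f,[450,350,50]);print(o.x.round(),f(o.x).round(1))
r=lambda im,x,y,w,h,k:cv2.resize(im[y:y+h,x:x+w],None,fx=k,fy=k,interpolation=cv2.INTER_CUBIC)
cv2.imwrite("pics/o.png",np.hstack([r(T["pixels"],0,190,70,90,5),r(S["pixels"],570,180,70,90,5)]))
E
```

```text
[541. 434. 170.] [ 4.3  0.5  3.9 -2.1]
[514. 463. 128.] [ 3.3  0.3  3.  -1.6]
[474. 533.  30.] [ 0.4  0.   0.4 -0.2]
```

View pics/o.png

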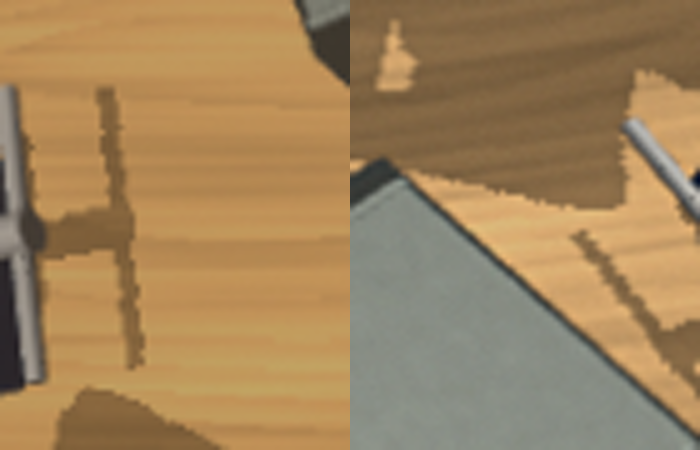

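The rod is the T-handle of a vise, up to roughly 170 mm high. I'll rise first and pass on the robot side.

Emit:
{"name": "step_arm", "arguments": {
  "grip": 0,
  "moves": [
    {"tx":0,"ty":0,"tz":-35,"roll":0},
    {"tx":-15,"ty":-12,"tz":-65,"roll":-0.05},
    {"tx":-45,"ty":-30,"tz":-85,"roll":-0.15},
    {"tx":-75,"ty":-48,"tz":-90,"roll":-0.25},
    {"tx":-105,"ty":-66,"tz":-90,"roll":-0.35},
    {"tx":-135,"ty":-84,"tz":-90,"roll":-0.45},
    {"tx":-165,"ty":-102,"tz":-90,"roll":-0.55},
    {"tx":-195,"ty":-120,"tz":-90,"roll":-0.65},
    {"tx":-228,"ty":-138,"tz":-90,"roll":-0.75},
    {"tx":-262,"ty":-155,"tz":-90,"roll":-0.85},
    {"tx":-295,"ty":-163,"tz":-90,"roll":-0.894},
    {"tx":-328,"ty":-170,"tz":-90,"roll":-0.894}
  ]
}}

```text
t: 1.15
eef_pos: [497.2, 259.4, 323.7]
tcp_rot: [3.142, 0.0, -2.707]
ft_force: [0.6, 0.8, -0.1]
opening: 0.215
grip_force: 0.0
```

```bash
python3 - <<'E'
from h import *
from cell import env
s=env.state();print(s["t"],s["eef_pos"],s["tcp_rot"],s["opening"],shift(s,[579.3,204.4,265],.432+np.pi))
E
```

```text
1.15 [497.18859136 259.44823255 323.66201636] [ 3.14157235e+00  2.42213544e-04 -2.70673902e+00] 0.21476224260021062 (array([-51.3, -84.5,  58.7]), np.float64(0.003))
```

Emit:
{"name": "step_arm", "arguments": {
  "moves": [
    {"tx":-13,"ty":-21,"tz":0,"roll":0},
    {"tx":-26,"ty":-42,"tz":10,"roll":0},
    {"tx":-39,"ty":-63,"tz":25,"roll":0},
    {"tx":-51,"ty":-84,"tz":45,"roll":0},
    {"tx":-51,"ty":-84,"tz":58,"roll":0},
    {"tx":-51,"ty":-84,"tz":58,"roll":0},
    {"tx":-51,"ty":-84,"tz":58,"roll":0},
    {"tx":-51,"ty":-84,"tz":58,"roll":0}
  ]
}}

```text
t: 1.82
eef_pos: [577.7, 206.7, 266.4]
tcp_rot: [-3.142, 0.001, -2.709]
ft_force: [-1.0, -0.9, -0.2]
opening: 0.007
grip_force: 0.0
```

```bash
python3 - <<'E'
from h import *
from cell import env,optics
T=optics.read_camera("top")["pixels"];S=optics.read_camera("scene")["pixels"]
r=lambda im,x,y,w,h,k:cv2.resize(im[y:y+h,x:x+w],None,fx=k,fy=k,interpolation=cv2.INTER_CUBIC)
cv2.imwrite("pics/a1.png",np.hstack([r(T,30,80,200,200,2),r(S,430,120,200,200,2)]))
s=env.state();print(s["t"],s["eef_pos"],s["tcp_rot"],s["opening"])
E
```

```text
1.9167 [577.73876915 206.88768803 266.75901019] [-3.14129999e+00  1.91164609e-03 -2.70854620e+00] 0.004427061746559791
```

View pics/a1.png

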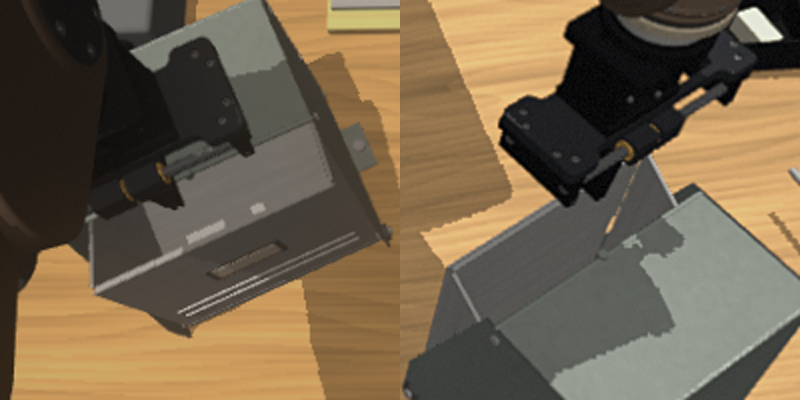

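The view matches the geometry: the closed fingers are above the slot at about (300,165) in the left half, with the body across the bin. I'll lower into the slot.

Emit:
{"name": "step_arm", "arguments": {
  "moves": [
    {"tx":0,"ty":0,"tz":15,"roll":0},
    {"tx":0,"ty":0,"tz":30,"roll":0},
    {"tx":0,"ty":0,"tz":45,"roll":0},
    {"tx":0,"ty":0,"tz":56,"roll":0},
    {"tx":0,"ty":0,"tz":64,"roll":0},
    {"tx":0,"ty":0,"tz":70,"roll":0},
    {"tx":0,"ty":0,"tz":72,"roll":0},
    {"tx":0,"ty":0,"tz":72,"roll":0},
    {"tx":0,"ty":0,"tz":72,"roll":0}
  ]
}}

```text
t: 2.67
eef_pos: [578.1, 206.4, 194.0]
tcp_rot: [-3.141, 0.001, -2.709]
ft_force: [-0.6, -0.2, 0.5]
opening: 0.001
grip_force: 0.0
```

The fingers are in the slot without contact. Now I'll draw along the arc.

Emit:
{"name": "step_arm", "arguments": {
  "moves": [
    {"tx":5,"ty":0,"tz":0,"roll":0},
    {"tx":9,"ty":0,"tz":0,"roll":0},
    {"tx":13,"ty":0,"tz":0,"roll":0},
    {"tx":18,"ty":0,"tz":0,"roll":0},
    {"tx":26,"ty":0,"tz":0.6,"roll":0},
    {"tx":34,"ty":0,"tz":1.5,"roll":0},
    {"tx":42,"ty":0,"tz":3,"roll":0},
    {"tx":50,"ty":0,"tz":5,"roll":0},
    {"tx":57,"ty":0,"tz":7,"roll":0},
    {"tx":57,"ty":0,"tz":7,"roll":0}
  ]
}}

```text
t: 3.5
eef_pos: [525.6, 182.3, 186.9]
tcp_rot: [3.142, 0.002, -2.71]
ft_force: [0.1, 1.1, 0.1]
opening: 0.007
grip_force: 0.5
```

Emit:
{"name": "step_arm", "arguments": {
  "moves": [
    {"tx":7.5,"ty":0,"tz":2.5,"roll":0},
    {"tx":15,"ty":0,"tz":5.3,"roll":0},
    {"tx":22.5,"ty":0,"tz":8.7,"roll":0},
    {"tx":30,"ty":0,"tz":12.3,"roll":0}
  ]
}}

```text
t: 3.83
eef_pos: [499.5, 170.2, 174.9]
tcp_rot: [-3.141, 0.003, -2.71]
ft_force: [4.3, 5.1, 1.9]
opening: 0.005
grip_force: 2.6
```

It is pulling at about 6 N as expected. I'll continue to the stop.

Emit:
{"name": "step_arm", "arguments": {
  "moves": [
    {"tx":5,"ty":0,"tz":3,"roll":0},
    {"tx":10,"ty":0,"tz":6,"roll":0},
    {"tx":14,"ty":0,"tz":8.5,"roll":0},
    {"tx":17,"ty":0,"tz":10.5,"roll":0},
    {"tx":19,"ty":0,"tz":12,"roll":0},
    {"tx":20,"ty":0,"tz":12.5,"roll":0},
    {"tx":21,"ty":0,"tz":13,"roll":0}
  ]
}}

```text
t: 4.42
eef_pos: [482.1, 162.1, 162.6]
tcp_rot: [-3.141, 0.007, -2.71]
ft_force: [8.1, 12.9, 15.9]
opening: 0.002
grip_force: 9.7
```

Emit:
{"name": "step_arm", "arguments": {
  "moves": [
    {"tx":1,"ty":0,"tz":0,"roll":0},
    {"tx":2,"ty":0,"tz":0,"roll":0},
    {"tx":2,"ty":0,"tz":0,"roll":0}
  ]
}}

```text
t: 4.67
eef_pos: [481.7, 161.9, 162.9]
tcp_rot: [-3.141, 0.011, -2.71]
ft_force: [12.7, 15.6, 8.2]
opening: 0.003
grip_force: 10.0
```

It is against the stop. I'll back off the panel and go straight up.

Emit:
{"name": "step_arm", "arguments": {
  "moves": [
    {"tx":-4,"ty":0,"tz":0,"roll":0},
    {"tx":-10,"ty":0,"tz":0,"roll":0},
    {"tx":-18,"ty":0,"tz":0,"roll":0},
    {"tx":-20,"ty":0,"tz":-8,"roll":0},
    {"tx":-20,"ty":0,"tz":-30,"roll":0},
    {"tx":-20,"ty":0,"tz":-60,"roll":0},
    {"tx":-20,"ty":0,"tz":-95,"roll":0},
    {"tx":-20,"ty":0,"tz":-125,"roll":0},
    {"tx":-20,"ty":0,"tz":-135,"roll":0},
    {"tx":-20,"ty":0,"tz":-135,"roll":0}
  ]
}}

```text
t: 5.5
eef_pos: [496.6, 168.6, 298.6]
tcp_rot: [-3.141, 0.004, -2.709]
ft_force: [0.5, 0.2, -0.9]
opening: 0.007
grip_force: 0.0
```

```bash
python3 - <<'E'
from h import *
from cell import env,optics
S=optics.read_camera("scene");P=S["pixels"].copy()
x,y,a=559.3,195.2,.432
for th,col in((.64,(0,0,255)),(.58,(0,255,255))):
    q=proj(S,yawT(x,y,a,lip(th,[[-3,105,188],[-3,-105,188]])));print(th,q)
    for u in q: cv2.circle(P,tuple(int(v*8) for v in u),16,col,-1,cv2.LINE_AA,3)
cv2.imwrite("pics/b1.png",cv2.resize(P[120:340,400:640],None,fx=2.7,fy=2.7,interpolation=cv2.INTER_CUBIC))
s=env.state();print(s["t"],s["eef_pos"],s["ft_force"])
for yw in (1.2586,-1.883,-2.709): print(shift(s,[645.2,-189.2,88],yw))
E
```

```text
0.64 [[498.7903155  165.74956653]
 [406.9068782  220.26845906]]
0.58 [[503.1742491  166.48505858]
 [410.72726058 221.56663973]]
5.55 [496.04986247 168.48618907 296.5643825 ] [ 0.35210865  0.14875396 -0.83942478]
(array([  14.6, -387.2,  208.7]), np.float64(2.315))
(array([  14.6, -387.2,  208.7]), np.float64(-0.826))
(array([  14.6, -387.2,  208.7]), np.float64(-0.0))
```

View pics/b1.png

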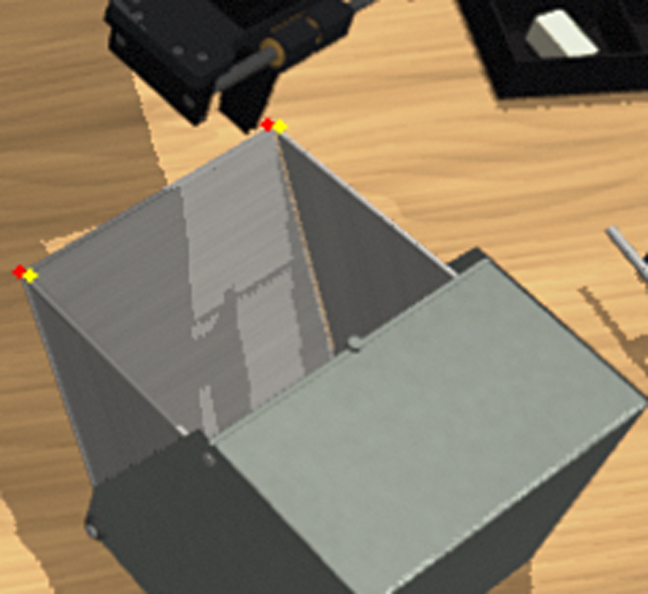

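The bin's lip corners are at about (25,275) and (275,130) in the crop. They lie on the fully open prediction within the calibration error, and the stop resisted over 20 N. Now I'll travel high to above the broken carrier.

Emit:
{"name": "step_arm", "arguments": {
  "moves": [
    {"tx":1,"ty":-25,"tz":0,"roll":0},
    {"tx":2,"ty":-60,"tz":0,"roll":0},
    {"tx":4,"ty":-98,"tz":0,"roll":0},
    {"tx":5,"ty":-136,"tz":0,"roll":0},
    {"tx":7,"ty":-174,"tz":0,"roll":0},
    {"tx":8,"ty":-212,"tz":0,"roll":0},
    {"tx":10,"ty":-250,"tz":0,"roll":0},
    {"tx":11,"ty":-288,"tz":0,"roll":0},
    {"tx":13,"ty":-326,"tz":0,"roll":0},
    {"tx":14,"ty":-358,"tz":20,"roll":0},
    {"tx":14.6,"ty":-380,"tz":50,"roll":0},
    {"tx":14.6,"ty":-387,"tz":80,"roll":0}
  ]
}}

```text
t: 6.55
eef_pos: [645.0, -192.1, 212.6]
tcp_rot: [3.141, -0.002, -2.712]
ft_force: [1.6, 0.5, -0.6]
opening: 0.003
grip_force: 0.0
```

Emit:
{"name": "step_arm", "arguments": {
  "moves": [
    {"tx":0,"ty":0,"tz":20,"roll":0},
    {"tx":0,"ty":0,"tz":40,"roll":0},
    {"tx":0,"ty":0,"tz":40,"roll":0},
    {"tx":0,"ty":0,"tz":40,"roll":0},
    {"tx":0,"ty":0,"tz":40,"roll":0}
  ]
}}

```text
t: 6.97
eef_pos: [645.1, -188.9, 176.3]
tcp_rot: [3.141, -0.0, -2.709]
ft_force: [-0.4, -0.5, 0.6]
opening: 0.006
grip_force: 0.0
```

```bash
python3 - <<'E'
from h import *
from cell import env,optics
W=optics.read_camera("wrist");P=W["pixels"].copy()
C=yawT(645.2,-189.2,1.2586,np.array([[-39,21,29],[-39,-21,29],[39,-21,29],[39,21,29],[0,0,29]]))
for u in proj(W,C): cv2.circle(P,tuple(int(v*8) for v in u),16,(0,0,255),-1,cv2.LINE_AA,3)
cv2.imwrite("pics/w2.png",P)
s=env.state();print(s["t"],s["eef_pos"],s["ft_force"],shift(s,[645.2,-189.2,88],-2.709))
E
```

```text
7.0167 [ 645.29413624 -188.88799697  176.99157805] [ 0.63901553  1.02156905 -0.29093996] (array([ 0.3, -0.2, 89. ]), np.float64(-0.0))
```

View pics/w2.png

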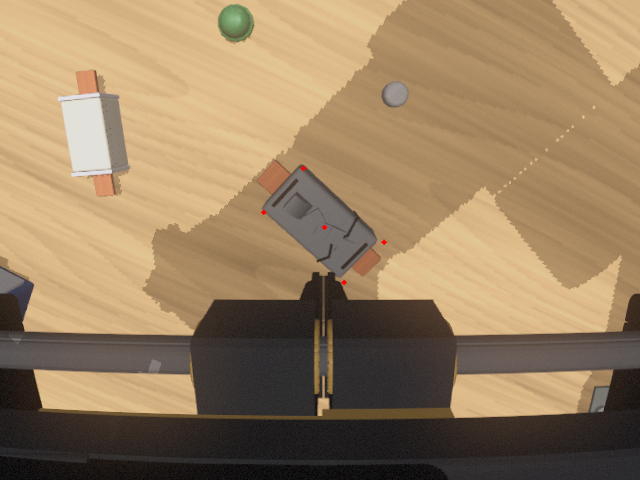

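The wrist view confirms the broken carrier: its stub is at (297,203) and its centre at (321,222). The prediction was (324,227), a few mm off, so I'll shift 2 mm. The height depends on whether it is counted from the stub top (44 mm) or the block top (29 mm). I'll hold first 25 mm above the stub, then nearer the block.

Emit:
{"name": "step_arm", "arguments": {
  "moves": [
    {"tx":2,"ty":0,"tz":15,"roll":0},
    {"tx":2,"ty":0,"tz":35,"roll":0},
    {"tx":2,"ty":0,"tz":52,"roll":0},
    {"tx":2,"ty":0,"tz":66,"roll":0},
    {"tx":2,"ty":0,"tz":77,"roll":0},
    {"tx":2,"ty":0,"tz":85,"roll":0},
    {"tx":2,"ty":0,"tz":88,"roll":0},
    {"tx":2,"ty":0,"tz":88,"roll":0},
    {"tx":2,"ty":0,"tz":88,"roll":0},
    {"tx":2,"ty":0,"tz":88,"roll":0},
    {"tx":2,"ty":0,"tz":88,"roll":0},
    {"tx":2,"ty":0,"tz":88,"roll":0}
  ]
}}

```text
t: 8.02
eef_pos: [643.3, -189.8, 88.7]
tcp_rot: [-3.141, 0.001, -2.709]
ft_force: [-0.8, 0.2, 0.8]
opening: 0.005
grip_force: 0.0
```

Emit:
{"name": "step_arm", "arguments": {
  "moves": [
    {"tx":0},
    {"tx":0},
    {"tx":0},
    {"tx":0},
    {"tx":0},
    {"tx":0},
    {"tx":0},
    {"tx":0},
    {"tx":0},
    {"tx":0},
    {"tx":0},
    {"tx":0}
  ]
}}

```text
validation failed for argument at $.mo...
```

Emit:
{"name": "step_arm", "arguments": {
  "moves": [
    {"tx":0},
    {"tx":0},
    {"tx":0},
    {"tx":0},
    {"tx":0},
    {"tx":0},
    {"tx":0},
    {"tx":0},
    {"tx":0},
    {"tx":0},
    {"tx":0},
    {"tx":0}
  ]
}}

```text
validation failed for argument at $.mo...
```

Emit:
{"name": "step_arm", "arguments": {
  "moves": [
    {"tz":3},
    {"tz":7},
    {"tz":11},
    {"tz":12},
    {"tz":12},
    {"tz":12},
    {"tz":12},
    {"tz":12},
    {"tz":12},
    {"tz":12},
    {"tz":12},
    {"tz":12}
  ]
}}

```text
validation failed for argument at $.mo...
```

Emit:
{"name": "step_arm", "arguments": {
  "moves": [
    {"tx":0},
    {"tx":0},
    {"tx":0},
    {"tx":0},
    {"tx":0},
    {"tx":0},
    {"tx":0},
    {"tx":0},
    {"tx":0},
    {"tx":0},
    {"tx":0},
    {"tx":0}
  ]
}}

```text
validation failed for argument at $.mo...
```

Emit:
{"name": "step_arm", "arguments": {
  "moves": [
    {"tx":0},
    {"tx":0},
    {"tx":0},
    {"tx":0},
    {"tx":0},
    {"tx":0},
    {"tx":0},
    {"tx":0},
    {"tx":0},
    {"tx":0}
  ]
}}

```text
validation failed for argument at $.mo...
```

Emit:
{"name": "step_arm", "arguments": {
  "moves": [
    {"tz":-10},
    {"tz":-35},
    {"tz":-70},
    {"tz":-105},
    {"tz":-140},
    {"tz":-175},
    {"tz":-205},
    {"tz":-220},
    {"tz":-220}
  ]
}}

```text
validation failed for argument at $.mo...
```

```bash
python3 - <<'E'
from h import *
from cell import env
s=env.state();print(s["t"],s["eef_pos"],s["ft_force"])
x,y,a=559.3,195.2,.432
m=yawT(x,y,a,[[-30,0,170+25+19]])[0];print(m,shift(s,m,-2.709))
E
```

```text
8.0167 [ 643.3377424  -189.82974211   88.66964557] [-0.78666609  0.19887066  0.81691631]
[532.05609428 182.63936303 214.        ] (array([ -55.1,  384.8, -125.5]), np.float64(-0.0))
```

All keys are required in every row, so I'll redo the holds with full rows.

Emit:
{"name": "step_arm", "arguments": {
  "moves": [
    {"tx":0,"ty":0,"tz":0,"roll":0},
    {"tx":0,"ty":0,"tz":0,"roll":0},
    {"tx":0,"ty":0,"tz":0,"roll":0},
    {"tx":0,"ty":0,"tz":0,"roll":0},
    {"tx":0,"ty":0,"tz":0,"roll":0},
    {"tx":0,"ty":0,"tz":0,"roll":0},
    {"tx":0,"ty":0,"tz":0,"roll":0},
    {"tx":0,"ty":0,"tz":0,"roll":0},
    {"tx":0,"ty":0,"tz":0,"roll":0},
    {"tx":0,"ty":0,"tz":0,"roll":0},
    {"tx":0,"ty":0,"tz":0,"roll":0},
    {"tx":0,"ty":0,"tz":0,"roll":0}
  ]
}}

```text
t: 9.02
eef_pos: [643.2, -189.7, 88.1]
tcp_rot: [3.142, 0.0, -2.709]
ft_force: [-0.3, -0.6, 0.5]
opening: 0.004
grip_force: 0.0
```

Emit:
{"name": "step_arm", "arguments": {
  "moves": [
    {"tx":0,"ty":0,"tz":0,"roll":0},
    {"tx":0,"ty":0,"tz":0,"roll":0},
    {"tx":0,"ty":0,"tz":0,"roll":0},
    {"tx":0,"ty":0,"tz":0,"roll":0},
    {"tx":0,"ty":0,"tz":0,"roll":0},
    {"tx":0,"ty":0,"tz":0,"roll":0},
    {"tx":0,"ty":0,"tz":0,"roll":0},
    {"tx":0,"ty":0,"tz":0,"roll":0},
    {"tx":0,"ty":0,"tz":0,"roll":0},
    {"tx":0,"ty":0,"tz":0,"roll":0},
    {"tx":0,"ty":0,"tz":0,"roll":0},
    {"tx":0,"ty":0,"tz":0,"roll":0}
  ]
}}

```text
t: 10.02
eef_pos: [643.2, -189.7, 88.1]
tcp_rot: [3.142, 0.0, -2.709]
ft_force: [0.3, -0.1, -0.4]
opening: 0.003
grip_force: 0.0
```

Emit:
{"name": "step_arm", "arguments": {
  "moves": [
    {"tx":0,"ty":0,"tz":3,"roll":0},
    {"tx":0,"ty":0,"tz":7,"roll":0},
    {"tx":0,"ty":0,"tz":11,"roll":0},
    {"tx":0,"ty":0,"tz":12,"roll":0},
    {"tx":0,"ty":0,"tz":12,"roll":0},
    {"tx":0,"ty":0,"tz":12,"roll":0},
    {"tx":0,"ty":0,"tz":12,"roll":0},
    {"tx":0,"ty":0,"tz":12,"roll":0},
    {"tx":0,"ty":0,"tz":12,"roll":0},
    {"tx":0,"ty":0,"tz":12,"roll":0},
    {"tx":0,"ty":0,"tz":12,"roll":0},
    {"tx":0,"ty":0,"tz":12,"roll":0}
  ]
}}

```text
t: 11.02
eef_pos: [643.2, -189.8, 76.2]
tcp_rot: [-3.142, 0.0, -2.709]
ft_force: [0.2, -0.5, -0.1]
opening: 0.008
grip_force: 0.0
```

Emit:
{"name": "step_arm", "arguments": {
  "moves": [
    {"tx":0,"ty":0,"tz":0,"roll":0},
    {"tx":0,"ty":0,"tz":0,"roll":0},
    {"tx":0,"ty":0,"tz":0,"roll":0},
    {"tx":0,"ty":0,"tz":0,"roll":0},
    {"tx":0,"ty":0,"tz":0,"roll":0},
    {"tx":0,"ty":0,"tz":0,"roll":0},
    {"tx":0,"ty":0,"tz":0,"roll":0},
    {"tx":0,"ty":0,"tz":0,"roll":0},
    {"tx":0,"ty":0,"tz":0,"roll":0},
    {"tx":0,"ty":0,"tz":0,"roll":0},
    {"tx":0,"ty":0,"tz":0,"roll":0},
    {"tx":0,"ty":0,"tz":0,"roll":0}
  ]
}}

```text
t: 12.02
eef_pos: [643.2, -189.7, 76.1]
tcp_rot: [3.142, 0.0, -2.709]
ft_force: [1.3, 0.0, 0.3]
opening: 0.007
grip_force: 0.0
```

Emit:
{"name": "step_arm", "arguments": {
  "moves": [
    {"tx":0,"ty":0,"tz":0,"roll":0},
    {"tx":0,"ty":0,"tz":0,"roll":0},
    {"tx":0,"ty":0,"tz":0,"roll":0},
    {"tx":0,"ty":0,"tz":0,"roll":0},
    {"tx":0,"ty":0,"tz":0,"roll":0},
    {"tx":0,"ty":0,"tz":0,"roll":0},
    {"tx":0,"ty":0,"tz":0,"roll":0},
    {"tx":0,"ty":0,"tz":0,"roll":0},
    {"tx":0,"ty":0,"tz":0,"roll":0}
  ]
}}

```text
t: 12.77
eef_pos: [643.2, -189.7, 76.1]
tcp_rot: [3.142, 0.0, -2.709]
ft_force: [1.0, 0.0, -0.7]
opening: 0.008
grip_force: 0.0
```

Emit:
{"name": "step_arm", "arguments": {
  "moves": [
    {"tx":0,"ty":0,"tz":-10,"roll":0},
    {"tx":0,"ty":0,"tz":-35,"roll":0},
    {"tx":0,"ty":0,"tz":-70,"roll":0},
    {"tx":0,"ty":0,"tz":-105,"roll":0},
    {"tx":0,"ty":0,"tz":-140,"roll":0},
    {"tx":0,"ty":0,"tz":-175,"roll":0},
    {"tx":0,"ty":0,"tz":-205,"roll":0},
    {"tx":0,"ty":0,"tz":-220,"roll":0},
    {"tx":0,"ty":0,"tz":-220,"roll":0},
    {"tx":0,"ty":0,"tz":-220,"roll":0}
  ]
}}

```text
t: 13.6
eef_pos: [643.0, -189.7, 297.1]
tcp_rot: [-3.14, 0.001, -2.709]
ft_force: [-0.3, 0.4, -0.0]
opening: 0.006
grip_force: 0.0
```

```bash
python3 - <<'E'
from h import *
from cell import env
s=env.state();print(s["t"],s["eef_pos"],s["ft_force"])
print(shift(s,[532.1,182.6,214],-2.709))
E
```

```text
13.6 [ 643.01279795 -189.65401572  297.10482275] [-0.31109062  0.37630842 -0.01327217]
(array([-55.2, 384.6,  82.7]), np.float64(-0.0))
```

Emit:
{"name": "step_arm", "arguments": {
  "moves": [
    {"tx":-4,"ty":28,"tz":0,"roll":0},
    {"tx":-9,"ty":64,"tz":0,"roll":0},
    {"tx":-14,"ty":100,"tz":0,"roll":0},
    {"tx":-20,"ty":138,"tz":0,"roll":0},
    {"tx":-25,"ty":176,"tz":0,"roll":0},
    {"tx":-31,"ty":214,"tz":0,"roll":0},
    {"tx":-36,"ty":252,"tz":0,"roll":0},
    {"tx":-42,"ty":290,"tz":0,"roll":0},
    {"tx":-47,"ty":328,"tz":0,"roll":0},
    {"tx":-52,"ty":360,"tz":0,"roll":0},
    {"tx":-55,"ty":380,"tz":0,"roll":0},
    {"tx":-55,"ty":385,"tz":0,"roll":0}
  ]
}}

```text
t: 14.6
eef_pos: [530.3, 185.5, 294.8]
tcp_rot: [3.141, -0.002, -2.707]
ft_force: [1.2, -0.6, 0.1]
opening: 0.004
grip_force: 0.0
```

Emit:
{"name": "step_arm", "arguments": {
  "moves": [
    {"tx":0,"ty":0,"tz":5,"roll":0},
    {"tx":0,"ty":0,"tz":20,"roll":0},
    {"tx":0,"ty":0,"tz":40,"roll":0},
    {"tx":0,"ty":0,"tz":57,"roll":0},
    {"tx":0,"ty":0,"tz":70,"roll":0},
    {"tx":0,"ty":0,"tz":79,"roll":0},
    {"tx":0,"ty":0,"tz":83,"roll":0},
    {"tx":0,"ty":0,"tz":83,"roll":0},
    {"tx":0,"ty":0,"tz":83,"roll":0},
    {"tx":0,"ty":0,"tz":83,"roll":0},
    {"tx":0,"ty":0,"tz":83,"roll":0},
    {"tx":0,"ty":0,"tz":83,"roll":0}
  ]
}}

```text
t: 15.6
eef_pos: [532.0, 182.9, 213.7]
tcp_rot: [-3.141, 0.001, -2.709]
ft_force: [0.5, -0.1, 0.3]
opening: 0.005
grip_force: 0.0
```

Emit:
{"name": "step_arm", "arguments": {
  "moves": [
    {"tx":0,"ty":0,"tz":0,"roll":0},
    {"tx":0,"ty":0,"tz":0,"roll":0},
    {"tx":0,"ty":0,"tz":0,"roll":0},
    {"tx":0,"ty":0,"tz":0,"roll":0},
    {"tx":0,"ty":0,"tz":0,"roll":0},
    {"tx":0,"ty":0,"tz":0,"roll":0},
    {"tx":0,"ty":0,"tz":0,"roll":0},
    {"tx":0,"ty":0,"tz":0,"roll":0},
    {"tx":0,"ty":0,"tz":0,"roll":0},
    {"tx":0,"ty":0,"tz":0,"roll":0},
    {"tx":0,"ty":0,"tz":0,"roll":0},
    {"tx":0,"ty":0,"tz":0,"roll":0}
  ]
}}

```text
t: 16.6
eef_pos: [531.8, 182.9, 213.1]
tcp_rot: [3.142, 0.0, -2.709]
ft_force: [0.0, 0.5, 0.7]
opening: 0.005
grip_force: 0.0
```

Emit:
{"name": "step_arm", "arguments": {
  "moves": [
    {"tx":0,"ty":0,"tz":0,"roll":0},
    {"tx":0,"ty":0,"tz":0,"roll":0},
    {"tx":0,"ty":0,"tz":0,"roll":0},
    {"tx":0,"ty":0,"tz":0,"roll":0},
    {"tx":0,"ty":0,"tz":0,"roll":0},
    {"tx":0,"ty":0,"tz":0,"roll":0},
    {"tx":0,"ty":0,"tz":0,"roll":0},
    {"tx":0,"ty":0,"tz":0,"roll":0},
    {"tx":0,"ty":0,"tz":0,"roll":0},
    {"tx":0,"ty":0,"tz":0,"roll":0},
    {"tx":0,"ty":0,"tz":0,"roll":0},
    {"tx":0,"ty":0,"tz":0,"roll":0}
  ]
}}

```text
t: 17.6
eef_pos: [531.8, 182.9, 213.1]
tcp_rot: [3.142, 0.0, -2.709]
ft_force: [-0.1, -0.8, 0.6]
opening: 0.004
grip_force: 0.0
```

Emit:
{"name": "step_arm", "arguments": {
  "moves": [
    {"tx":0,"ty":0,"tz":0,"roll":0},
    {"tx":0,"ty":0,"tz":0,"roll":0},
    {"tx":0,"ty":0,"tz":0,"roll":0},
    {"tx":0,"ty":0,"tz":0,"roll":0},
    {"tx":0,"ty":0,"tz":0,"roll":0},
    {"tx":0,"ty":0,"tz":0,"roll":0}
  ]
}}

```text
t: 18.1
eef_pos: [531.8, 182.9, 213.1]
tcp_rot: [3.142, 0.0, -2.709]
ft_force: [0.3, -0.2, -0.2]
opening: 0.007
grip_force: 0.0
```

Emit:
{"name": "step_arm", "arguments": {
  "moves": [
    {"tx":0,"ty":0,"tz":-15,"roll":0},
    {"tx":0,"ty":0,"tz":-40,"roll":0},
    {"tx":0,"ty":0,"tz":-65,"roll":0},
    {"tx":0,"ty":0,"tz":-80,"roll":0},
    {"tx":0,"ty":0,"tz":-80,"roll":0},
    {"tx":0,"ty":0,"tz":-80,"roll":0},
    {"tx":0,"ty":0,"tz":-80,"roll":0},
    {"tx":0,"ty":0,"tz":-80,"roll":0}
  ]
}}

```text
t: 18.77
eef_pos: [531.5, 182.8, 291.9]
tcp_rot: [3.141, -0.002, -2.709]
ft_force: [0.0, -0.8, -0.7]
opening: 0.004
grip_force: 0.0
```

```bash
python3 -c "
from cell import env
print(env.job_done())"
```

```text
the job is handed in; nothing more can be done
None
```

I drew the bin open to its stop and let go, then pointed down at the broken carrier and at the middle of the bin's mouth for over 2 s each, and handed the job in at 18.8 s. At the carrier I held at two heights, 25 mm above the stub and 28 mm above the block, because the task left open which counted. That the bin is fully open rests on the stop resisting over 20 N, since the picture could not tell 0.58 from 0.64 rad.

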